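# Take the red-capped tube out of the locked block warmer

### The job

Unlock the tube warmer by turning its red key a quarter turn clockwise, swing the clear cover fully aside and leave it open. Then draw the red-capped test tube straight up out of its deep well and stand it in the empty glass beaker, lowering it until its foot is at the bottom before letting go (it may lean on the beaker's rim). Leave the blue-capped tube in its well, keep the beaker upright, and do not disturb the dropper bottle or the rubber bulb.

Things in the scene. Friction and masses are not known exactly. Their poses are not given: they have to be found in the camera images.
- warmer: White box-shaped tube warmer, fixed, 106 (x) x 120 (y) mm, rim 140 mm high, in varying place and yaw. Origin at the centre of its underside on the bench; x points to its back (away from its front panel), y to its left, z up. Two wells, 20 mm wide and 75 mm deep (bottom at z = 8 mm), at x = 0, y = -23 and +23 mm, hold one tube each. A lock bracket stands out 43 mm on its right end (-y).
- key (a joint): Angle of the key and the steel cam under it, rad: 0 locked (red bow along the warmer's y axis), 1.57 fully unlocked (bow along its x axis). Grows clockwise seen from above; starts between 0 and 0.15. The cam blocks the cover's steel tab until the key is beyond about 1.15. Friction (0.03 N m) keeps it where it is left.
- key_grip (a point): Middle of the key's red plastic bow, 169 mm above the bench on the key's upright axis, at x = 9, y = -90 mm in the warmer's frame. The bow is 10 mm thick, 26 mm wide, 30 mm high (153 to 183 mm above the bench). Axes turn with the key: x across the bow's thickness, y along its width. The cam and cover below reach up to 147 mm.
- cover (a joint): Angle of the clear plastic cover about its upright hinge, rad: 0 closed over the pocket, up to 1.75 open. Grows clockwise seen from above (the cover sweeps level over the warmer's front and away to its left). Stays where it is left (0.05 N m friction). At 1.5 or more it is well clear of the wells.
- cover_hinge (a point): Point on the cover's upright hinge axis at the warmer's far left corner (x = 44, y = 51 mm in the warmer's frame), in the middle of the 6 mm thick cover plate, 144 mm above the bench. Axes turn with the cover.
- cover_knob (a point): Middle of the black upright round knob on the cover, 16 mm in diameter, 168 mm above the bench; the knob stands from 147 (22 mm flange up to 152) to 183 mm above the bench. It lies at x = -78, y = -66 mm from the hinge in the cover's own axes (102 mm from the hinge).
- red_tube_mid (a point): Half-way point (64 mm above the foot) of the glass test tube with the red cap, in one of the two wells. The tube is 17.5 mm in diameter and 128 mm long, flat-footed, about 30 g; the cap is its top 10 mm, 18.6 mm wide. z axis along the tube, up. In the well its top is 136 mm above the bench and 53 mm of it stand out of the pocket floor.
- red_tube_foot (a point): Centre of the lower end of the red-capped tube.
- blue_tube_foot (a point): Centre of the lower end of the like tube with the blue cap, in the other well; it must stay there.
- beaker_rim (a point): Centre of the mouth of the empty glass beaker, loose on the bench to the right of the warmer, 55 x 60 mm over its lip and 68 mm high, clear opening at least 36 mm in diameter, about 110 g.
- beaker_base (a point): Centre of the underside of the same beaker, on the bench; its inner floor is 2 mm higher.
- amber_dropper: Brown dropper bottle with red teat, 36 mm in diameter, 97 mm high, loose bystander; origin at the centre of its underside.
- red_bulb: Red rubber pipette bulb lying on the bench, 47 x 84 x 48 mm, loose bystander; origin at the centre of its underside.
- red_tube: The red-capped tube as a whole; origin at the centre of its foot.
- warmer_top (a point): Centre of the warmer's open top, 140 mm above the bench. Inside the 8 mm walls is a pocket 90 (x) x 104 (y) mm, its aluminium floor 57 mm below this point (83 mm above the bench); the wells open in that floor. Fingers fit down the pocket on the front and back side (-x, +x) of a tube (36 mm from tube to wall), but not between the two tubes (28 mm apart).
Not all that is in view belongs to the job. What is shaped like the part that bears beaker_rim but orange is not meant.

How it is judged:
By the outcome, as a careful person would: the job done as asked, in the order asked, and still so for the second after the job is handed in, with the robot touching nothing.
It also fails if it takes over 70 s, if anything falls off the work surface, if the arm or the gripper's body presses on something with over 40 N, if the wrist force passes 120 N, or if a joint passes its speed limit or range.

### The arm

A 6-joint arm with a two-finger parallel gripper is mounted at the origin on a cart in front of the work surface, level with it; the furniture and walls round the work are solid. World frame = base frame: x ahead of the robot, y to its left, z up, the work surface at z = 0. Lengths are in m, angles in degrees, forces in N, time in s.
With the tool pointing down it reaches from about 0.25 to 0.725 m from the base axis. Payload 4 kg.
Tool frame: the origin (TCP) lies on the centre line of the jaws, within the pads' length; the fingertips stand 11 mm ahead of it and the grasp point (between the pads) lies 8 mm behind it (r.finger_overhang is the distance from the TCP to the fingertips, in m); z points along the fingers, y is the line along which they close (so a half turn about z gives the same grasp; the last joint's range is limited). The gripper opens to 85 mm and grips with 20 to 120 N. Pads are 22 mm wide; open, the fingers measure 114 mm over their backs; the gripper's body (76 mm by 85 mm) begins 54 mm behind the grasp point. The pads swing forward as they close: fully open they stand 13 mm farther back than shut.
Start: joints at [65.203, 13.785, 0.286, 76.501, 0, 90], TCP at [0.21, 0.454, 0.242] pointing down, gripper open.
Joint ranges: [-155.79, 155.79], [-60.16, 107.12], [-62.33, 73.08], [-114, 123.19], [-81.49, 82.49], [-180, 180]. Speed limits (degrees/s): [159.86, 159.86, 180, 180, 180, 180].

### API

Orientations are given as [roll, pitch, yaw] about the fixed x, y, z axes, in that order (R = Rz(yaw) Ry(pitch) Rx(roll)).
In Python, from workcell import status, viewer, r gives the robot as it stands.
- The arm moves only by the tool jog_arm, never from a script. Its arguments are lists of equal length, an entry for each row: "delta_pos": the shift along the world's x, y, z in m, a list of three; "roll": the turn about the world's z in degrees; "fingers": the closure, from -1 (fully open) to 1 (shut), so that 0 is half open. In form: {"delta_pos": [[dx, dy, dz], ...], "roll": [roll, ...], "fingers": [fingers, ...]}. A call has exactly 10 rows; each row is the pose to reach, as a shift and turn from the pose commanded when the call began; what a row does not reach only later rows make up. A row lasts 1/12 s, in which the tool goes at most 41.7 mm and 7.16 degrees, less where a joint would pass 70% of its speed; a pose out of reach is approached as far as the arm can. A call with a gripper value outside its range is refused whole. The fingers move at their own pace and stop on an object; "force" is the grip in N (left out, the last holds). Time passes only in rows, so rows that repeat a pose let the fingers close, or fill a call up. It gives the time, the measured TCP pose, the force, the opening and the grip force at its end, in the units of the state.
- status.read_state(): the state, without advancing time (a new reading comes with each control period).
- viewer.capture(name): name is "scene" or "side" or "wrist"; returns the picture (400x640x3 uint8, red, green, blue); there is no depth.
- viewer.camera_params(name): a dict with "mtx" (3x3 intrinsics, pixels), "k1" (the pictures are not rectified: a ray, as slopes to the right and down, at radius r is drawn at 1 + k1 r^2 times it, then the intrinsics apply), "extrinsics" (4x4, takes a point from camera to world coordinates). Camera axes: x right, y up, looking along -z (the intrinsics and any distortion apply to the point x, -y, -z); pixel columns grow to the right and rows downward; lengths in m; the calibration is good to about 2 mm. A picture is of the moment at which its call begins: read the wrist's pose just before it. camera_params takes no time and is no camera call; for the wrist camera it gives the pose at the moment of the call.
- r.finish_job(): hands the job in; it is judged then, once.
The state is a dict: "t": time; "q": joint angles; "joint_velocities": joint speeds; "joint_torque": joint torques, N m; "position": TCP position; "tool_rot": TCP orientation; "wrist_force": force on the tool from outside, world axes, zero at the start; "moment": the same for the moment, N m; "grip_width": finger opening in m; "grip_force": force on a finger pad.
Only numpy, scipy, OpenCV 4.12 (cv2) and the standard library are available. Lean on these libraries where they do the work, as an engineer would, in place of code of your own. Each camera call takes 0.05 s, during which the arm holds its last target. There are 200 camera calls.

## Working session

There is one attempt and no reset: what is moved stays moved. The work goes in short steps, Python scripts to look and compute and a tool call to move; the robot and the scene stay as the last step left them, time stands still between calls to the robot, and variables do not carry over. Pictures are saved under pics/ and viewed, at most 10 in all, crops included, and the job is handed in when it is done.

Besides the shell and the picture viewer there is one more tool, called after "Emit:" as name([rows], argument=value, ...), one row to a line, values as JSON. jog_arm: Moves the arm, as the interface text tells. Its arguments: {"type":"object","properties":{"delta_pos":{"type":"array"},"roll":{"type":"array"},"fingers":{"type":"array"},"force":{"type":"number"}},"required":["delta_pos","roll","fingers"]}

```bash
mkdir -p pics; ls; python3 - <<'E'
from workcell import status, viewer, r
import cv2,numpy as np
s=status.read_state();print(s)
ims=[]
for n in("scene","side"):
    p=viewer.camera_params(n);print(n,p)
    im=viewer.capture(n);cv2.imwrite(f"pics/{n}0.png",im[:,:,::-1])
print(viewer.camera_params("wrist"))
E
```

```text
pics
{'t': 0.0, 'q': array([6.52048647e+01, 1.38308590e+01, 2.13125493e-01, 7.65007152e+01,
       1.08901592e-03, 9.00014016e+01]), 'joint_velocities': array([ 0.03694779, -0.09508223, -0.04752213, -0.06065939,  0.02586937,
        0.03716266]), 'joint_torque': array([-1.66303878e-03, -3.72321117e+01,  2.52405524e+01,  1.69740699e-02,
        3.51773885e-06,  1.07118274e-05]), 'position': array([0.20942773, 0.45335748, 0.24142068]), 'tool_rot': array([-1.79881551e+02, -1.08611598e-03,  1.55203461e+02]), 'wrist_force': array([ 0.64082796, -0.05882109, -0.64642186]), 'moment': array([-0.012182  ,  0.00552043, -0.01710885]), 'grip_force': 0.0, 'grip_width': 0.08536261659190351}
scene {'mtx': array([[376.23617406,   0.        , 320.58428319],
       [  0.        , 376.23617406, 196.81752758],
       [  0.        ,   0.        ,   1.        ]]), 'k1': 0.026927842606235687, 'extrinsics': array([[ 0.81636128,  0.32175851, -0.47960997,  0.06713789],
       [-0.57750624,  0.46396693, -0.67173003, -0.72967884],
       [ 0.00638831,  0.82535214,  0.56458218,  0.62690939],
       [ 0.        , 
[... 248 characters left out ...]
s': array([[ 0.88954825,  0.16824693, -0.42473154,  0.08505794],
       [-0.45649064,  0.36377084, -0.81196494, -0.91933087],
       [ 0.01789434,  0.91616797,  0.40039486,  0.50462373],
       [ 0.        ,  0.        ,  0.        ,  1.        ]])}
{'mtx': array([[356.15530912,   0.        , 324.18221224],
       [  0.        , 356.15530912, 197.23497881],
       [  0.        ,   0.        ,   1.        ]]), 'k1': -0.05359344877401721, 'extrinsics': array([[ 0.41909339, -0.86375678, -0.27979448,  0.13727627],
       [ 0.90793692,  0.3975552 ,  0.13266653,  0.48622905],
       [-0.00335786, -0.3096354 ,  0.95084943,  0.37418116],
       [ 0.        ,  0.        ,  0.        ,  1.        ]])}
```

View pics/scene0.png

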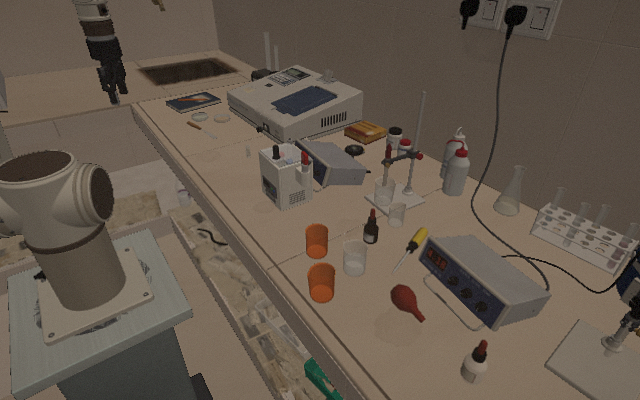

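View pics/side0.png

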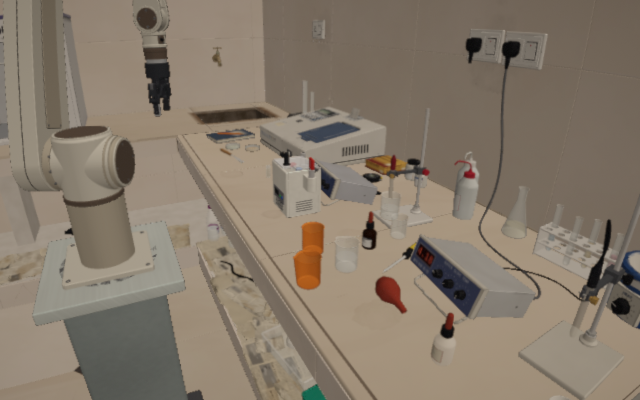

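The warmer is at scene (286,180), with the black knob at (276,152) and the red key at (305,157). There are three beaker candidates. The clear one at scene (354,258), side (346,253), stands free on the bench and fits. The orange ones at (317,240) and (321,283) are excluded. The small clear ones at (397,213) and (385,190) belong to the stand. I'll enlarge to confirm.

```bash
cat > h.py <<'E'
from workcell import status, viewer, r
import cv2,numpy as np
from scipy.optimize import least_squares
def ray(P,u):
    K=P["mtx"];d=np.array([P["k1"],0,0,0,0.])
    x=cv2.undistortPoints(np.array([[u]],float),K,d).ravel()
    E=P["extrinsics"];v=E[:3,:3]@np.array([x[0],-x[1],-1]);return E[:3,3],v/np.linalg.norm(v)
def tri(obs):
    A=np.zeros((3,3));b=np.zeros(3)
    R=[ray(P,u) for P,u in obs]
    for o,v in R:
        M=np.eye(3)-np.outer(v,v);A+=M;b+=M@o
    x=np.linalg.solve(A,b)
    return x,[np.linalg.norm(np.cross(x-o,v)) for o,v in R]
def atz(P,u,z):
    o,v=ray(P,u);return o+v*(z-o[2])/v[2]
def proj(P,X):
    E=P["extrinsics"];c=E[:3,:3].T@(np.asarray(X,float)-E[:3,3]);x=np.array([c[0],-c[1]])/-c[2]
    x=x*(1+P["k1"]*x@x);K=P["mtx"];return np.array([K[0,0]*x[0]+K[0,2],K[1,1]*x[1]+K[1,2]])
E
python3 - <<'E'
import cv2,numpy as np
a=cv2.imread("pics/scene0.png")[135:215,246:326];b=cv2.imread("pics/side0.png")[143:223,258:338]
c=cv2.imread("pics/scene0.png")[210:290,316:396];d=cv2.imread("pics/side0.png")[205:285,306:386]
f=lambda i,s:cv2.resize(i,None,fx=s,fy=s,interpolation=cv2.INTER_CUBIC)
cv2.imwrite("pics/crop1.png",np.vstack([np.hstack([f(a,5),f(b,5)]),np.hstack([f(c,2.5),f(d,2.5),np.zeros((200,400,3),np.uint8)])]))
E
```

```text
(no output)
```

View pics/crop1.png

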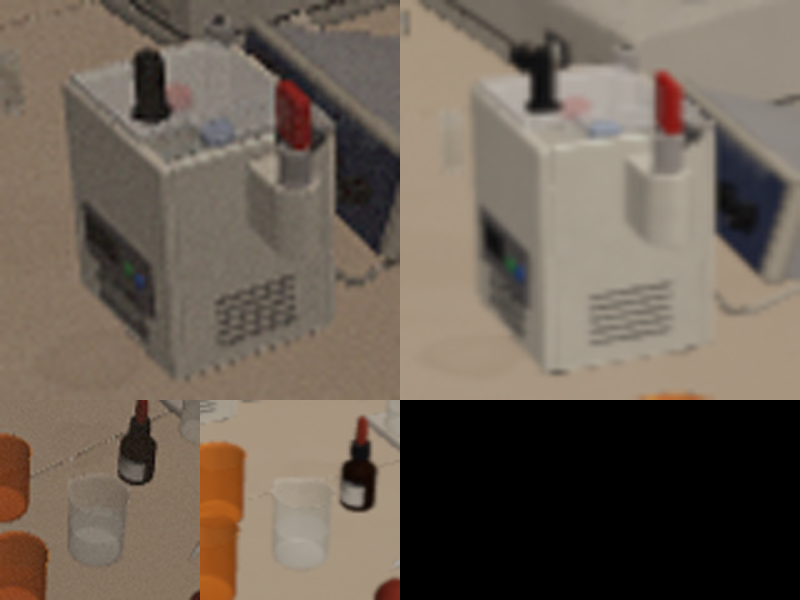

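Scene and side crops: the red cap is in the left well (farther, scene ≈(281,154)), the blue cap in the right well. The key bow is at (305,158) and the knob at (276,152). The upright empty clear beaker is confirmed at scene (355,256).

```bash
python3 - <<'E'
from h import *
S=viewer.camera_params("scene");D=viewer.camera_params("side")
for n,a,b in[("rim",(354.8,243.2),(346.4,239)),("base",(354.4,269.2),(346,266.2)),("key",(304.8,158),(311.8,163.6)),("frb",(282,210.4),(288,217.4)),("frt",(278.4,168),(287.6,173)),("flt",(259.2,151.4),(272.4,161.4))]:
    x,e=tri([(S,a),(D,b)]);print(n,x.round(4),np.round(e,4))
M=[((9,-90,169),(304.8,158),(311.8,163.6)),((-53,-60,0),(282,210.4),(288,217.4)),((-53,-60,140),(278.4,168),(287.6,173)),((-53,60,140),(259.2,151.4),(272.4,161.4)),((-34,-15,168),(276,151.8),(286.2,159))]
def W(p,m):
    c,s=np.cos(p[2]),np.sin(p[2]);m=np.array(m)/1000;return np.array([p[0]+c*m[0]-s*m[1],p[1]+s*m[0]+c*m[1],m[2]])
def f(p):return np.concatenate([np.r_[proj(S,W(p,m))-a,proj(D,W(p,m))-b] for m,a,b in M])
q=least_squares(f,[.5,.2,0]).x;print(q,np.degrees(q[2]),f(q).round(1))
for n,m in [("key",(9,-90,169)),("knob",(-34,-15,168)),("hinge",(44,51,144)),("red",(0,23,136)),("blue",(0,-23,136))]:print(n,W(q,m).round(4))
E
```

```text
rim [ 0.4978 -0.2578  0.0678] [0.001 0.001]
base [ 0.4886 -0.2746  0.0073] [0.0004 0.0004]
key [ 0.5274 -0.015   0.1661] [0.0004 0.0004]
frb [0.4709 0.0203 0.0021] [0.0002 0.0002]
frt [0.4767 0.0342 0.1304] [0.0012 0.0012]
flt [0.474  0.1397 0.1335] [0.0008 0.0008]
[ 0.52150001  0.07248713 -0.03654974] -2.094145603551984 [ 0.7 -0.6  0.3 -0.7 -0.3  2.2 -0.7  1.8  0.5  0.8 -1.2 -0.3 -0.6 -0.9
 -0.2 -1.5  0.7 -1.4  0.8 -1.8]
key [ 0.5272 -0.0178  0.169 ]
knob [0.487  0.0587 0.168 ]
hinge [0.5673 0.1218 0.144 ]
red [0.5223 0.0955 0.136 ]
blue [0.5207 0.0495 0.136 ]
```

Emit:
jog_arm([
  [0.04,-0.04,0.03],
  [0.08,-0.08,0.03],
  [0.11,-0.12,0.03],
  [0.14,-0.16,0.03],
  [0.17,-0.2,0.03],
  [0.2,-0.24,0.03],
  [0.22,-0.27,0.03],
  [0.24,-0.3,0.03],
  [0.26,-0.34,0.03],
  [0.28,-0.38,0.03],
], roll=[-6,-12,-18,-25,-32,-39,-46,-53,-60,-67], fingers=[-1,-1,-1,-1,-1,-1,-1,-1,-1,-1])

```text
t: 0.93
position: [0.4597, 0.1266, 0.2719]
tool_rot: [-180.0, 0.0, 87.9]
wrist_force: [0.9, 1.0, 0.7]
grip_width: 0.0857
grip_force: 0.0
```

Emit:
jog_arm([
  [0.02,-0.03,0],
  [0.03,-0.06,0],
  [0.038,-0.09,0],
  [0.038,-0.09,0],
  [0.038,-0.09,0],
  [0.038,-0.09,0],
  [0.038,-0.09,0],
  [0.038,-0.09,0],
  [0.038,-0.09,0],
  [0.038,-0.09,0],
], roll=[0,0,0,0,0,0,0,0,0,0], fingers=[-0.5,-0.5,-0.5,-0.5,-0.5,-0.5,-0.5,-0.5,-0.5,-0.5])

```text
t: 1.77
position: [0.4968, 0.0395, 0.2724]
tool_rot: [180.0, -0.0, 88.3]
wrist_force: [-0.4, -0.3, -0.6]
grip_width: 0.0641
grip_force: 0.0
```

```bash
python3 - <<'E'
from h import *
s=status.read_state();print(s["t"],s["position"],s["tool_rot"],s["q"],s["grip_width"])
P=viewer.camera_params("wrist");np.save("w1.npy",P,allow_pickle=True)
cv2.imwrite("pics/w1.png",viewer.capture("wrist")[:,:,::-1])
for X in[(.5272,-.0178,.183),(.487,.0587,.183),(.5223,.0955,.136),(.5207,.0495,.136)]:print(proj(P,X).round())
E
```

```text
1.7667 [0.49681563 0.0394505  0.27235314] [ 1.79992269e+02 -4.39993714e-03  8.83019702e+01] [4.53806887e+00 1.29735412e+01 3.70341511e+00 8.07217108e+01
 3.53412482e-03 9.62360992e+01] 0.06410750755103362
[369. 280.]
[308. 178.]
[357. 112.]
[355. 173.]
```

View pics/w1.png

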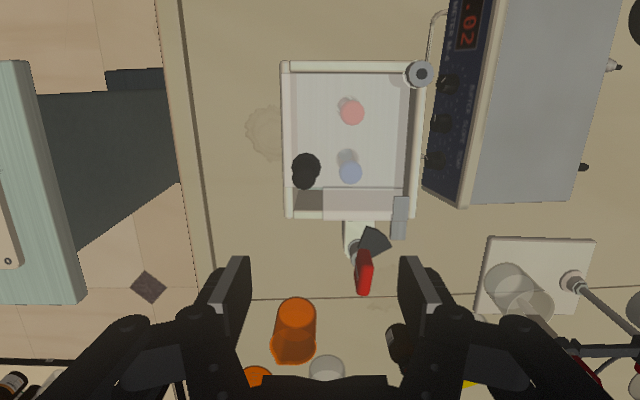

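Wrist view: warmer rim corners at about (282,62), (286,218) and (415,217). Red cap at (352,112), blue cap at (350,173), knob top ≈(304,179), key bow ≈(364,273). I'll zoom in on the key.

```bash
cat >> h.py <<'E'
def W(p,m):
    c,s=np.cos(p[2]),np.sin(p[2]);m=np.array(m)/1000;return np.array([p[0]+c*m[0]-s*m[1],p[1]+s*m[0]+c*m[1],m[2]])
E
python3 - <<'E'
from h import *
P=np.load("w1.npy",allow_pickle=True).item()
S=viewer.camera_params("scene");D=viewer.camera_params("side")
M=[(P,(-53,60,140),(282,62)),(P,(-53,-60,140),(286,218)),(P,(0,23,136),(352,112)),(P,(0,-23,136),(350,173)),(P,(-34,-15,183),(304,179)),
(S,(9,-90,169),(304.8,158)),(D,(9,-90,169),(311.8,163.6)),(S,(-34,-15,168),(276,151.8)),(D,(-34,-15,168),(286.2,159))]
f=lambda p:np.concatenate([(proj(c,W(p,m))-a) for c,m,a in M])
q=least_squares(f,[.52,.07,0],loss="soft_l1").x;print(q,np.degrees(q[2]),f(q).round(1));np.save("q.npy",q)
for n,m in [("key",(9,-90,169)),("knob",(-34,-15,168)),("hinge",(44,51,144)),("red",(0,23,136)),("blue",(0,-23,136))]:print(n,W(q,m).round(4))
print(proj(P,W(q,(9,-90,183))))
im=cv2.imread("pics/w1.png")[210:310,320:440];cv2.imwrite("pics/w1k.png",cv2.resize(im,None,fx=5,fy=5,interpolation=cv2.INTER_CUBIC))
E
```

```text
[ 0.51871552  0.0723325  -0.02701369] -1.547770704601916 [-3.4 -2.2 -1.4  1.3  0.8  0.7  1.5  0.   0.3  0.1  0.  -0.4 -0.3 -0.6
 -0.1 -1.1 -0.  -1.6]
key [ 0.5253 -0.0179  0.169 ]
knob [0.4843 0.0583 0.168 ]
hinge [0.5641 0.1221 0.144 ]
red [0.5193 0.0953 0.136 ]
blue [0.5181 0.0493 0.136 ]
[366.69945818 280.59564659]
```

View pics/w1k.png

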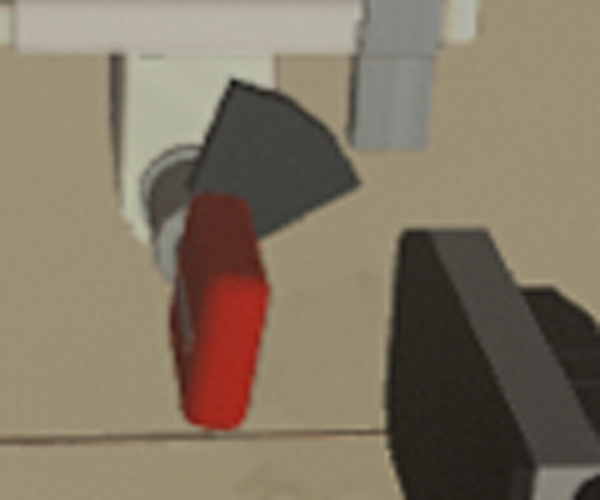

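```bash
python3 - <<'E'
from h import *
P=np.load("w1.npy",allow_pickle=True).item()
a=atz(P,(368.2,265.6),.183);b=atz(P,(363.2,295),.183);d=a-b;print(a,b,np.hypot(*d[:2]),"angle from +y cw deg",np.degrees(np.arctan2(d[0],d[1])))
E
```

```text
[ 0.52620949 -0.00583187  0.183     ] [ 0.52287435 -0.02978542  0.183     ] 0.024184618507382002 angle from +y cw deg 7.9265292857495675
```

Emit:
jog_arm([
  [0.014,-0.03,0],
  [0.028,-0.0575,0],
  [0.028,-0.0575,0],
  [0.028,-0.0575,-0.03],
  [0.028,-0.0575,-0.06],
  [0.028,-0.0575,-0.09],
  [0.028,-0.0575,-0.108],
  [0.028,-0.0575,-0.108],
  [0.028,-0.0575,-0.108],
  [0.028,-0.0575,-0.108],
], roll=[-6,-6,-6,-6,-6,-6,-6,-6,-6,-6], fingers=[-0.5,-0.5,-0.5,-0.5,-0.5,-0.5,-0.5,-0.5,-0.5,-0.5])

```text
t: 2.65
position: [0.5259, -0.0187, 0.1657]
tool_rot: [179.9, -0.0, 82.2]
wrist_force: [0.2, -0.1, 1.2]
grip_width: 0.0642
grip_force: 0.0
```

Emit:
jog_arm([
  [0,0,0],
  [0,0,0],
  [0,0,0],
  [0,0,0],
  [0,0,0],
  [0,0,0],
  [0,0,0],
  [0,0,0],
  [0,0,0],
  [0,0,0],
], roll=[0,0,0,0,0,0,0,0,0,0], fingers=[1,1,1,1,1,1,1,1,1,1], force=25)

```text
t: 3.48
position: [0.524, -0.0189, 0.165]
tool_rot: [-179.9, -0.0, 82.2]
wrist_force: [-3.9, 1.0, 6.0]
grip_width: 0.0096
grip_force: 26.8
```

Emit:
jog_arm([
  [0,0,0],
  [0,0,0],
  [0,0,0],
  [0,0,0],
  [0,0,0],
  [0,0,0],
  [0,0,0],
  [0,0,0],
  [0,0,0],
  [0,0,0],
], roll=[-5,-10,-15,-20,-25,-30,-35,-40,-45,-45], fingers=[1,1,1,1,1,1,1,1,1,1])

```text
t: 4.32
position: [0.5229, -0.0182, 0.165]
tool_rot: [-179.8, 0.1, 37.1]
wrist_force: [-8.5, 2.6, 9.0]
grip_width: 0.0092
grip_force: 27.1
```

Emit:
jog_arm([
  [0,0,0],
  [0,0,0],
  [0,0,0],
  [0,0,0],
  [0,0,0],
  [0,0,0],
  [0,0,0],
  [0,0,0],
  [0,0,0],
  [0,0,0],
], roll=[-5,-10,-15,-20,-25,-30,-35,-38,-38,-38], fingers=[1,1,1,1,1,1,1,1,1,1])

```text
t: 5.15
position: [0.5225, -0.0171, 0.165]
tool_rot: [-179.8, 0.2, -0.7]
wrist_force: [-8.4, 5.7, 9.0]
grip_width: 0.0096
grip_force: 27.2
```

```bash
python3 - <<'E'
from h import *
s=status.read_state();print(s)
E
```

```text
{'t': 5.15, 'q': array([ -1.99562681,  19.16052372,  -4.18077903,  66.90485216,
         0.20814634, 178.73475577]), 'joint_velocities': array([-0.07950637, -0.03075856, -0.08643656,  0.03350756, -0.02913473,
       -0.28294256]), 'joint_torque': array([-2.62410879e+00, -3.61795127e+01,  2.52708203e+01, -3.35720345e+00,
       -1.35865688e+00,  9.51274153e-03]), 'position': array([ 0.52247403, -0.01714202,  0.16504777]), 'tool_rot': array([-179.7864691 ,    0.24149885,   -0.73037969]), 'wrist_force': array([-8.43149888,  5.71167711,  9.04716949]), 'moment': array([0.93601754, 1.75716863, 0.03638788]), 'grip_force': 27.19612419605255, 'grip_width': 0.009600830083170456}
```

Emit:
jog_arm([
  [0,0,0],
  [0,0,0],
  [0,0,0],
  [0,0,0.03],
  [0,0,0.06],
  [-0.01,0.025,0.075],
  [-0.02,0.05,0.075],
  [-0.04,0.076,0.075],
  [-0.04,0.076,0.075],
  [-0.04,0.076,0.075],
], roll=[0,0,0,0,5,12,19,26,33,40], fingers=[-0.2,-0.2,-0.2,-0.2,-0.2,-0.2,-0.2,-0.2,-0.2,-0.2])

```text
t: 5.98
position: [0.4845, 0.0582, 0.2395]
tool_rot: [180.0, -0.0, 39.7]
wrist_force: [0.3, 0.2, 0.4]
grip_width: 0.0514
grip_force: 0.0
```

Emit:
jog_arm([
  [0,0,0],
  [0,0,0],
  [0,0,0],
  [0,0,0],
  [0,0,0],
  [0,0,0],
  [0,0,0],
  [0,0,0],
  [0,0,0],
  [0,0,0],
], roll=[7,14,21,28,35,42,49,56,63,70], fingers=[-0.2,-0.2,-0.2,-0.2,-0.2,-0.2,-0.2,-0.2,-0.2,-0.2])

```text
t: 6.82
position: [0.4854, 0.0568, 0.2391]
tool_rot: [180.0, 0.0, 109.5]
wrist_force: [-0.5, -0.3, 0.3]
grip_width: 0.0513
grip_force: 0.0
```

```bash
python3 - <<'E'
from h import *
s=status.read_state();print(s["t"],s["position"],s["tool_rot"],s["q"][5],s["wrist_force"])
P=viewer.camera_params("wrist");np.save("w2.npy",P,allow_pickle=True)
im=viewer.capture("wrist")[:,:,::-1];cv2.imwrite("pics/w2.png",im)
q=np.load("q.npy")
print(proj(P,W(q,(-34,-15,183))),proj(P,W(q,(9,-90,183))))
E
```

```text
6.8167 [0.48537053 0.05680885 0.23911712] [1.79986445e+02 1.45482353e-02 1.09526663e+02] 77.15567353295154 [-0.50540545 -0.27940614  0.30114751]
[324.18341558 222.85503392] [344.31405254 344.22984519]
```

View pics/w2.png

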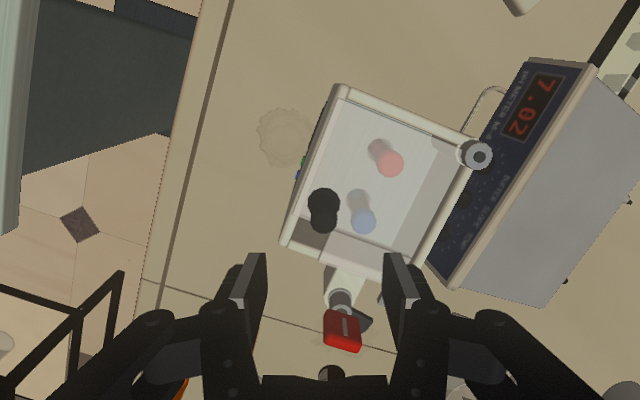

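The key now lies across (bow at (343,330)) and the knob top ≈(325,219) matches the prediction. Next I lower onto the knob and grip it.

Emit:
jog_arm([
  [0,0.001,0],
  [0,0.001,0],
  [0,0.001,-0.03],
  [0,0.001,-0.05],
  [0,0.001,-0.068],
  [0,0.001,-0.068],
  [0,0.001,-0.068],
  [0,0.001,-0.068],
  [0,0.001,-0.068],
  [0,0.001,-0.068],
], roll=[6,12,17,17,17,17,17,17,17,17], fingers=[-0.2,-0.2,-0.2,-0.2,-0.2,-0.2,0,0.4,1,1], force=25)

```text
t: 7.7
position: [0.4854, 0.0575, 0.1728]
tool_rot: [180.0, 0.1, 126.2]
wrist_force: [-3.1, -2.4, 3.2]
grip_width: 0.0146
grip_force: 25.5
```

Emit:
jog_arm([
  [0,0,0],
  [0,0,0],
  [0,0,0],
  [0,0,0],
  [0,0,0],
  [0,0,0],
  [0,0,0],
  [0,0,0],
  [0,0,0],
  [0,0,0],
], roll=[0,0,0,0,0,0,0,0,0,0], fingers=[1,1,1,1,1,1,1,1,1,1])

```text
t: 8.53
position: [0.4853, 0.0575, 0.1727]
tool_rot: [179.9, 0.1, 126.2]
wrist_force: [-2.8, -2.5, 5.7]
grip_width: 0.0149
grip_force: 25.8
```

```bash
python3 - <<'E'
from h import *
s=status.read_state();print(s["t"],s["position"],s["tool_rot"],s["q"][5],s["wrist_force"],s["grip_width"])
q=np.load("q.npy");h=W(q,(44,51,144))[:2];k=W(q,(-34,-15,168))[:2];d=k-h
print(h,k)
for a in range(5,101,5):
    t=-np.radians(a);R=np.array([[np.cos(t),-np.sin(t)],[np.sin(t),np.cos(t)]]);print(a,(h+R@d-k).round(4).tolist())
E
```

```text
8.5333 [0.48533574 0.05754173 0.17270371] [1.79946068e+02 1.04715924e-01 1.26166654e+02] 60.633492978771415 [-2.83663399 -2.50768147  5.71792079] 0.01489898012506783
[0.56407699 0.12212543] [0.48432277 0.05825633]
5 [-0.0053, 0.0072]
10 [-0.0099, 0.0148]
15 [-0.0138, 0.0228]
20 [-0.017, 0.0311]
25 [-0.0195, 0.0397]
30 [-0.0212, 0.0484]
35 [-0.0222, 0.0573]
40 [-0.0224, 0.0662]
45 [-0.0218, 0.0751]
50 [-0.0204, 0.0839]
55 [-0.0183, 0.0926]
60 [-0.0154, 0.101]
65 [-0.0118, 0.1092]
70 [-0.0075, 0.117]
75 [-0.0026, 0.1244]
80 [0.003, 0.1313]
85 [0.0092, 0.1378]
90 [0.0159, 0.1436]
95 [0.0231, 0.1489]
100 [0.0307, 0.1535]
```

Emit:
jog_arm([
  [-0.0053,0.0072,0],
  [-0.0099,0.0148,0],
  [-0.0138,0.0228,0],
  [-0.017,0.0311,0],
  [-0.0195,0.0397,0],
  [-0.0212,0.0484,0],
  [-0.0222,0.0573,0],
  [-0.0224,0.0662,0],
  [-0.0218,0.0751,0],
  [-0.0218,0.0751,0],
], roll=[-5,-10,-15,-20,-25,-30,-35,-40,-45,-45], fingers=[1,1,1,1,1,1,1,1,1,1])

```text
t: 9.37
position: [0.4627, 0.1347, 0.1727]
tool_rot: [-180.0, -0.1, 81.1]
wrist_force: [-5.5, -0.4, 8.8]
grip_width: 0.0149
grip_force: 25.7
```

Emit:
jog_arm([
  [0.0014,0.0088,0],
  [0.0035,0.0175,0],
  [0.0064,0.0259,0],
  [0.01,0.0341,0],
  [0.0143,0.0419,0],
  [0.0192,0.0493,0],
  [0.0248,0.0562,0],
  [0.031,0.0627,0],
  [0.0377,0.0685,0],
  [0.0449,0.0738,0],
], roll=[-5,-10,-15,-20,-25,-30,-35,-40,-45,-50], fingers=[1,1,1,1,1,1,1,1,1,1])

```text
t: 10.2
position: [0.5082, 0.2083, 0.1728]
tool_rot: [-179.9, -0.1, 31.0]
wrist_force: [-3.0, -0.1, 6.1]
grip_width: 0.0151
grip_force: 25.4
```

Emit:
jog_arm([
  [0.002,0.0014,0],
  [0.0045,0.003,0],
  [0.0045,0.003,0],
  [0.0045,0.003,0],
  [0.0045,0.003,0],
  [0.0045,0.003,0],
  [0.0045,0.003,0],
  [0.0045,0.003,0],
  [0.0045,0.003,0],
  [0.0045,0.003,0],
], roll=[0,0,0,0,0,0,0,0,0,0], fingers=[1,1,1,1,0.2,0,-0.2,-0.2,-0.2,-0.2])

```text
t: 11.03
position: [0.5125, 0.2098, 0.171]
tool_rot: [-180.0, 0.0, 31.2]
wrist_force: [-0.0, 1.0, -0.8]
grip_width: 0.0512
grip_force: 0.0
```

Emit:
jog_arm([
  [0,0,0.03],
  [0,0,0.06],
  [0,-0.02,0.08],
  [0,-0.06,0.08],
  [0,-0.1,0.08],
  [0.005,-0.115,0.08],
  [0.005,-0.115,0.08],
  [0.005,-0.115,0.08],
  [0.005,-0.115,0.08],
  [0.005,-0.115,0.08],
], roll=[0,0,7,14,21,28,35,42,49,56], fingers=[0,0,0,0,0,0,0,0,0,0])

```text
t: 11.87
position: [0.5176, 0.0945, 0.2512]
tool_rot: [-180.0, 0.0, 87.5]
wrist_force: [-0.5, 0.5, -0.0]
grip_width: 0.0428
grip_force: 0.0
```

```bash
python3 - <<'E'
from h import *
s=status.read_state();print(s["t"],s["position"],s["tool_rot"],s["q"][5],s["wrist_force"],s["grip_width"])
P=viewer.camera_params("wrist");np.save("w3.npy",P,allow_pickle=True)
cv2.imwrite("pics/w3.png",viewer.capture("wrist")[:,:,::-1])
A=np.load("w1.npy",allow_pickle=True).item();B=np.load("w2.npy",allow_pickle=True).item()
print("hingecap",tri([(A,(420,72)),(B,(478,154))]))
print("redcap",tri([(A,(352,112)),(B,(390,162))]))
q=np.load("q.npy");print(proj(P,W(q,(0,23,136))))
E
```

```text
11.8667 [0.51764772 0.09447588 0.25119775] [-1.79996291e+02  1.57563142e-03  8.75094216e+01] 102.83418546097806 [-0.53527867  0.51553036 -0.00986984] 0.04278854625965507
hingecap (array([0.56341032, 0.12272685, 0.15386655]), [np.float64(9.108383027212987e-05), np.float64(9.108383027206378e-05)])
redcap (array([0.5193272 , 0.09556781, 0.12949459]), [np.float64(0.0002730180544737252), np.float64(0.00027301805447385076)])
[326.82722988 192.88342432]
```

View pics/w3.png

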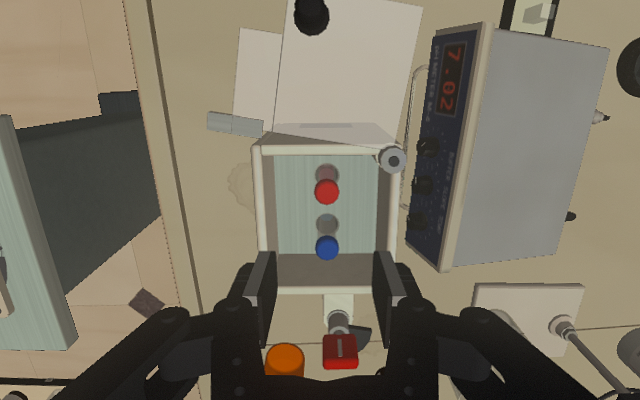

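Cover is open, aside to the left, and the key lies crosswise. The red cap is at (326,190), 3 px from the prediction, so the fingers can go down on its front and back sides.

Emit:
jog_arm([
  [0.0015,0.001,0],
  [0.0015,0.001,-0.03],
  [0.0015,0.001,-0.06],
  [0.0015,0.001,-0.085],
  [0.0015,0.001,-0.105],
  [0.0015,0.001,-0.12],
  [0.0015,0.001,-0.135],
  [0.0015,0.001,-0.149],
  [0.0015,0.001,-0.149],
  [0.0015,0.001,-0.149],
], roll=[1,1,1,1,1,1,1,1,1,1], fingers=[0,0,0,0,0,0,0,0,0,0])

```text
t: 12.75
position: [0.5196, 0.0961, 0.1055]
tool_rot: [179.8, -0.0, 88.0]
wrist_force: [-6.7, -1.9, 18.6]
grip_width: 0.0426
grip_force: 14.0
```

Emit:
jog_arm([
  [0,0,0],
  [0,0,0],
  [0,0,0],
  [0,0,0],
  [0,0,0],
  [0,0,0],
  [0,0,0],
  [0,0,0],
  [0,0,0],
  [0,0,0],
], roll=[0,0,0,0,0,0,0,0,0,0], fingers=[0.2,0.4,0.6,0.8,1,1,1,1,1,1], force=25)

```text
t: 13.58
position: [0.5197, 0.0963, 0.1035]
tool_rot: [179.9, -0.0, 88.1]
wrist_force: [-1.7, 0.4, 9.2]
grip_width: 0.0171
grip_force: 24.1
```

Emit:
jog_arm([
  [0,0,0.008],
  [0,0,0.018],
  [0,0,0.03],
  [0,0,0.045],
  [0,0,0.06],
  [0,0,0.075],
  [0,0,0.09],
  [0,0,0.105],
  [0,0,0.12],
  [0,0,0.135],
], roll=[0,0,0,0,0,0,0,0,0,0], fingers=[1,1,1,1,1,1,1,1,1,1], force=30)

```text
t: 14.42
position: [0.5189, 0.0959, 0.2384]
tool_rot: [-180.0, 0.0, 88.1]
wrist_force: [0.8, 0.6, -0.3]
grip_width: 0.017
grip_force: 29.3
```

Emit:
jog_arm([
  [0,0,0.02],
  [0,0,0.04],
  [0,0,0.06],
  [0,0,0.08],
  [0,0,0.09],
  [0,0,0.09],
  [0,0,0.09],
  [0,0,0.09],
  [0,0,0.09],
  [0,0,0.09],
], roll=[0,0,0,0,0,0,0,0,0,0], fingers=[1,1,1,1,1,1,1,1,1,1])

```text
t: 15.25
position: [0.5186, 0.0958, 0.3261]
tool_rot: [-179.9, 0.0, 88.2]
wrist_force: [-0.5, 0.8, 0.1]
grip_width: 0.017
grip_force: 29.4
```

```bash
python3 - <<'E'
from h import *
s=status.read_state();print(s["t"],s["position"],s["tool_rot"],s["q"],s["wrist_force"],s["grip_width"])
a=viewer.capture("scene");b=viewer.capture("side")
cv2.imwrite("pics/s2.png",a[:,:,::-1]);cv2.imwrite("pics/d2.png",b[:,:,::-1])
f=lambda i,s:cv2.resize(i,None,fx=s,fy=s,interpolation=cv2.INTER_CUBIC)[:,:,::-1]
cv2.imwrite("pics/c2.png",np.vstack([np.hstack([f(a[70:220,230:380],2),f(b[70:220,240:390],2)]),np.hstack([f(a[215:290,315:390],4),f(b[210:285,305:380],4)])]))
E
```

```text
15.25 [0.51856724 0.09582879 0.3260727 ] [-1.79861909e+02  2.98846989e-02  8.81919869e+01] [1.04697865e+01 1.61089707e+01 1.57196887e+01 8.97520055e+01
 1.64138958e-04 1.02277835e+02] [-0.54356366  0.78955663  0.06031687] 0.016960701938269193
```

View pics/c2.png

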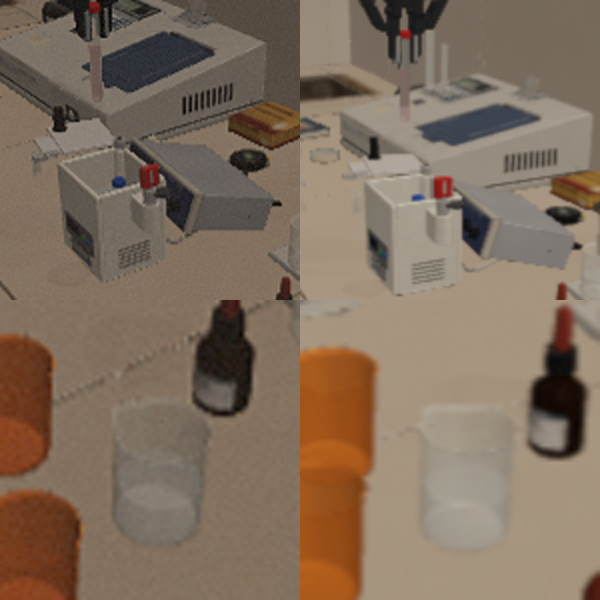

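The tube hangs upright in the grip, the cover is open and the blue cap is still in its well. The beaker rim is at scene (355,245) and side (346,240).

```bash
python3 - <<'E'
from h import *
S=viewer.camera_params("scene");D=viewer.camera_params("side")
for P,u,z in[(S,(355,245),.068),(D,(346.3,239.8),.068),(S,(354.2,268.8),.003),(D,(346.2,265.8),.003)]:print(atz(P,u,z))
# dropper base, orange beakers
print("dropper",atz(S,(371,240),0),"orange",atz(S,(317,230),.068),atz(S,(321,270),.068),"bulb",atz(S,(404,298),.02))
E
```

```text
[ 0.49536587 -0.26263673  0.068     ]
[ 0.49430081 -0.26158585  0.068     ]
[ 0.49156822 -0.27018982  0.003     ]
[ 0.49388454 -0.26757238  0.003     ]
dropper [ 0.59276592 -0.21434469  0.        ] orange [ 0.45597938 -0.1717348   0.068     ] [ 0.38939028 -0.28179989  0.068     ] bulb [ 0.51106757 -0.40492761  0.02      ]
```

Emit:
jog_arm([
  [0,-0.02,0],
  [0,-0.05,0],
  [0,-0.08,0],
  [-0.005,-0.115,0],
  [-0.01,-0.15,0],
  [-0.015,-0.185,0],
  [-0.02,-0.22,-0.01],
  [-0.024,-0.25,-0.02],
  [-0.024,-0.28,-0.04],
  [-0.024,-0.3,-0.05],
], roll=[0,0,0,0,0,0,0,0,0,0], fingers=[1,1,1,1,1,1,1,1,1,1])

```text
t: 16.18
position: [0.4939, -0.2065, 0.2753]
tool_rot: [-179.9, 0.0, 88.1]
wrist_force: [0.4, 0.9, -1.0]
grip_width: 0.0168
grip_force: 29.4
```

Emit:
jog_arm([
  [0,-0.01,-0.01],
  [0,-0.02,-0.02],
  [0,-0.03,-0.02],
  [0,-0.03,-0.02],
  [0,-0.03,-0.02],
  [0,-0.03,-0.02],
  [0,-0.03,-0.02],
  [0,-0.03,-0.02],
  [0,-0.03,-0.02],
  [0,-0.03,-0.02],
], roll=[0,0,0,0,0,0,0,0,0,0], fingers=[1,1,1,1,1,1,1,1,1,1])

```text
t: 17.02
position: [0.4953, -0.2337, 0.2576]
tool_rot: [180.0, 0.0, 88.2]
wrist_force: [0.2, 0.3, 0.3]
grip_width: 0.017
grip_force: 29.4
```

```bash
python3 - <<'E'
from h import *
s=status.read_state();print(s["t"],s["position"],s["tool_rot"],s["q"],s["wrist_force"],s["grip_width"])
P=viewer.camera_params("wrist");np.save("w4.npy",P,allow_pickle=True)
cv2.imwrite("pics/w4.png",viewer.capture("wrist")[:,:,::-1])
a=viewer.capture("scene");b=viewer.capture("side")
x=s["position"]
print([proj(P,p).round() for p in [(.4945,-.265,.068),(.4945,-.265,.002),(x[0],x[1],x[2]-.0955)]])
cv2.imwrite("pics/c4.png",cv2.resize(cv2.imread("pics/w4.png")[150:400,160:480],None,fx=2.4,fy=2.4))
E
```

```text
17.0167 [ 0.49530213 -0.23366613  0.2575984 ] [1.79968729e+02 1.00187975e-02 8.82445463e+01] [-2.52580437e+01  1.89199721e+01  9.54708641e+00  8.05944426e+01
  3.28272536e-03  6.64974082e+01] [0.19229626 0.33168481 0.29129686] 0.017015966112479193
[array([325., 202.]), array([325., 183.]), array([324., 203.])]
```

View pics/c4.png

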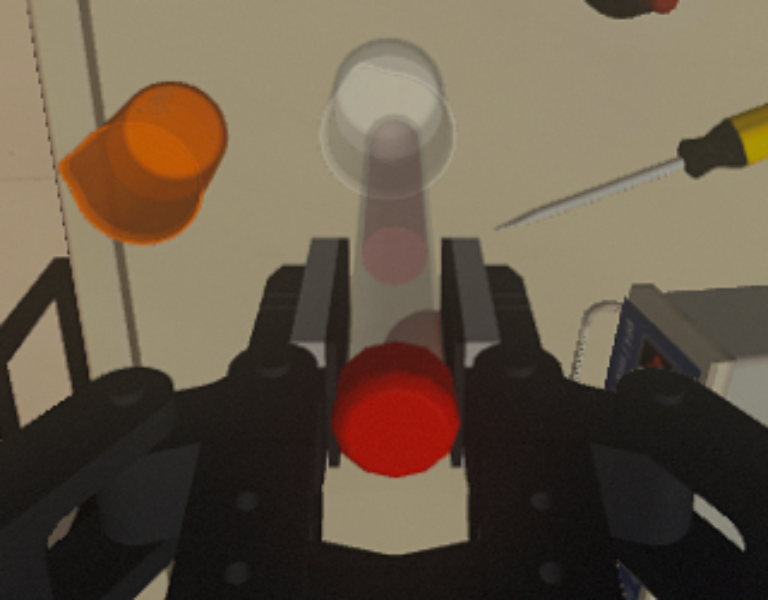

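The beaker rim centre is at wrist ≈(322,204), its base at (322,188), and the tube foot is seen at (323,204).

```bash
python3 - <<'E'
from h import *
P=np.load("w4.npy",allow_pickle=True).item()
print(atz(P,(321.7,204.2),.068),atz(P,(322.1,188.3),.001), "foot",atz(P,(323.7,205),.162))
E
```

```text
[ 0.49159222 -0.2674402   0.068     ] [ 0.49138375 -0.27167103  0.001     ] foot [ 0.49474074 -0.2351932   0.162     ]
```

Emit:
jog_arm([
  [-0.001,-0.012,0],
  [-0.002,-0.024,0],
  [-0.003,-0.034,0],
  [-0.003,-0.034,0],
  [-0.003,-0.034,-0.02],
  [-0.003,-0.034,-0.04],
  [-0.003,-0.034,-0.06],
  [-0.003,-0.034,-0.075],
  [-0.003,-0.034,-0.085],
  [-0.003,-0.034,-0.095],
], roll=[0,0,0,0,0,0,0,0,0,0], fingers=[1,1,1,1,1,1,1,1,1,1])

```text
t: 18.0
position: [0.4918, -0.2683, 0.1613]
tool_rot: [-180.0, -0.0, 88.2]
wrist_force: [-1.0, 0.0, -0.2]
grip_width: 0.0168
grip_force: 29.4
```

Emit:
jog_arm([
  [0,0,-0.007],
  [0,0,-0.014],
  [0,0,-0.021],
  [0,0,-0.028],
  [0,0,-0.035],
  [0,0,-0.042],
  [0,0,-0.048],
  [0,0,-0.054],
  [0,0,-0.058],
  [0,0,-0.06],
], roll=[0,0,0,0,0,0,0,0,0,0], fingers=[1,1,1,1,1,1,1,1,1,1])

```text
t: 18.83
position: [0.4918, -0.2679, 0.1014]
tool_rot: [-179.9, -0.0, 88.2]
wrist_force: [-0.8, 0.5, 0.4]
grip_width: 0.0168
grip_force: 29.4
```

```bash
python3 - <<'E'
from h import *
s=status.read_state();print(s["t"],s["position"],s["tool_rot"],s["wrist_force"],s["grip_width"])
a=viewer.capture("scene");b=viewer.capture("side")
f=lambda i,s:cv2.resize(i,None,fx=s,fy=s,interpolation=cv2.INTER_CUBIC)[:,:,::-1]
cv2.imwrite("pics/c5.png",np.hstack([f(a[190:290,300:400],4),f(b[185:285,295:395],4)]))
E
```

```text
18.8333 [ 0.49181731 -0.26788218  0.1014326 ] [-1.79948009e+02 -2.75269370e-02  8.82012571e+01] [-0.75461612  0.51443233  0.35596294] 0.016814148268482005
```

View pics/c5.png

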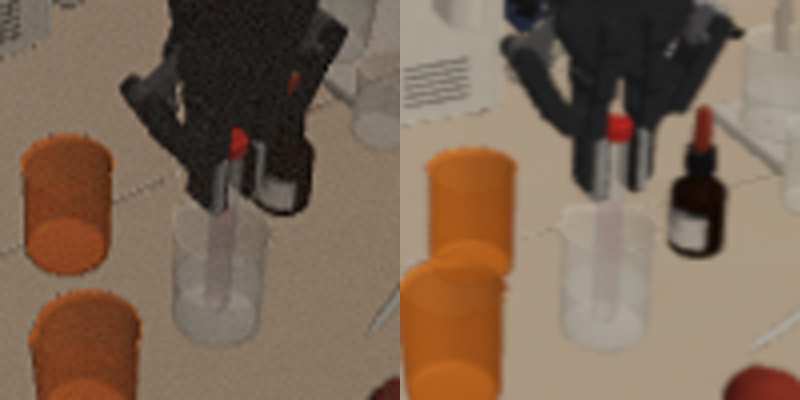

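The tube stands inside the beaker, near its middle, just above the floor. I'll lower it to contact.

Emit:
jog_arm([
  [0,0,-0.001],
  [0,0,-0.002],
  [0,0,-0.003],
  [0,0,-0.0035],
  [0,0,-0.004],
  [0,0,-0.004],
  [0,0,-0.004],
  [0,0,-0.004],
  [0,0,-0.004],
  [0,0,-0.004],
], roll=[0,0,0,0,0,0,0,0,0,0], fingers=[1,1,1,1,1,1,1,1,1,1])

```text
t: 19.77
position: [0.4922, -0.2681, 0.0983]
tool_rot: [180.0, 0.0, 88.2]
wrist_force: [1.0, -0.1, -0.5]
grip_width: 0.0171
grip_force: 29.4
```

Emit:
jog_arm([
  [0,0,-0.0005],
  [0,0,-0.001],
  [0,0,-0.0015],
  [0,0,-0.002],
  [0,0,-0.002],
  [0,0,-0.002],
  [0,0,-0.002],
  [0,0,-0.002],
  [0,0,-0.002],
  [0,0,-0.002],
], roll=[0,0,0,0,0,0,0,0,0,0], fingers=[1,1,1,1,1,1,1,1,1,1])

```text
t: 20.6
position: [0.4925, -0.2683, 0.0977]
tool_rot: [179.9, 0.0, 88.2]
wrist_force: [-2.5, 1.1, 7.1]
grip_width: 0.0167
grip_force: 30.4
```

Contact at the expected height (7 N). Next I release gently and withdraw straight up.

Emit:
jog_arm([
  [0,0,0.001],
  [0,0,0.001],
  [0,0,0.001],
  [0,0,0.001],
  [0,0,0.001],
  [0,0,0.001],
  [0,0,0.001],
  [0,0,0.001],
  [0,0,0.001],
  [0,0,0.001],
], roll=[0,0,0,0,0,0,0,0,0,0], fingers=[0.5,0.4,0.3,0.2,0.1,0,-0.1,-0.2,-0.2,-0.2], force=20)

```text
t: 21.43
position: [0.4921, -0.2681, 0.0972]
tool_rot: [180.0, -0.0, 88.2]
wrist_force: [0.7, 0.6, 0.4]
grip_width: 0.0512
grip_force: 0.0
```

Emit:
jog_arm([
  [0,0,0.005],
  [0,0,0.015],
  [0,0,0.03],
  [0,0,0.05],
  [0,0,0.07],
  [0,0,0.09],
  [0,0,0.11],
  [0,0,0.13],
  [0,0,0.14],
  [0,0,0.14],
], roll=[0,0,0,0,0,0,0,0,0,0], fingers=[-0.2,-0.2,-0.2,-0.2,-0.2,-0.2,-0.2,-0.2,-0.2,-0.2])

```text
t: 22.27
position: [0.4936, -0.2689, 0.241]
tool_rot: [179.7, 0.2, 88.2]
wrist_force: [0.6, 0.0, 0.9]
grip_width: 0.0512
grip_force: 0.0
```

```bash
python3 - <<'E'
from h import *
s=status.read_state();print(s["t"],s["position"],s["wrist_force"],s["grip_width"])
a0=cv2.imread("pics/scene0.png")
for n in("scene","side"):
    P=viewer.camera_params(n);a=viewer.capture(n)
    cv2.imwrite(f"pics/{n}_end.png",a[:,:,::-1])
    hsv=cv2.cvtColor(a,cv2.COLOR_RGB2HSV);m=((hsv[...,0]<6)|(hsv[...,0]>174))&(hsv[...,1]>150)&(hsv[...,2]>80)
    k,l,st,c=cv2.connectedComponentsWithStats(m.astype(np.uint8))
    print(n,[(c[i].round(1).tolist(),int(st[i,4])) for i in range(1,k) if st[i,4]>8],"upright cap expected",proj(P,(.4925,-.268,.125)).round(1))
    # unmoved check: beaker/bystander area
    old=cv2.imread(f"pics/{n}0.png")[:,:,::-1]
    d=cv2.absdiff(cv2.GaussianBlur(a,(5,5),0),cv2.GaussianBlur(np.ascontiguousarray(old),(5,5),0)).max(2)>25
    k,l,st,c=cv2.connectedComponentsWithStats(d.astype(np.uint8));print([st[i].tolist() for i in range(1,k) if st[i,4]>15])
E
```

```text
22.2667 [ 0.49361917 -0.26888074  0.24096883] [0.55185003 0.04095484 0.85828652] 0.05122003673665165
scene [([405.5, 141.0], 43), ([456.0, 140.5], 13), ([462.1, 151.7], 51), ([304.5, 157.3], 81), ([419.3, 155.4], 18), ([357.5, 226.8], 50), ([409.7, 299.4], 251), ([484.8, 342.3], 12)] upright cap expected [357.1 226.6]
[[50, 0, 79, 149, 3990], [115, 0, 12, 46, 381], [342, 0, 8, 38, 258], [365, 0, 32, 13, 389], [97, 4, 11, 12, 97], [85, 7, 8, 13, 30], [81, 19, 33, 19, 467], [353, 31, 5, 13, 34], [396, 32, 6, 11, 28], [360, 42, 33, 7, 170], [355, 53, 13, 18, 204], [71, 57, 5, 5, 17], [368, 66, 25, 8, 85], [331, 73, 66, 117, 4316], [29, 75, 3, 27, 61], [106, 100, 13, 78, 590], [258, 129, 29, 31, 434], [256, 132, 7, 4, 26], [249, 139, 9, 6, 37], [286, 147, 18, 17, 206], [308, 164, 5, 6, 24], [62, 169, 15, 26, 143], [76, 169, 6, 27, 83], [91, 168, 24, 53, 921], [20, 189, 37, 9, 130], [14, 192, 33, 9, 58], [7, 198, 35, 9, 104], [0, 204, 60, 45, 2129], [92, 218, 7, 5, 19], [78, 221, 13, 6, 52], [353, 223, 9, 9, 69], [62, 228, 6, 13, 32], [33, 250, 14, 2, 21]]
side [([393.4, 162.6], 37), ([31
[... 377 characters left out ...]
, 9, 275], [33, 16, 35, 103, 2040], [3, 25, 14, 10, 106], [19, 24, 17, 10, 128], [39, 25, 4, 6, 21], [335, 28, 6, 9, 31], [376, 29, 3, 7, 20], [156, 30, 12, 4, 26], [159, 36, 5, 7, 30], [349, 36, 8, 3, 17], [360, 36, 17, 5, 69], [153, 38, 10, 9, 39], [339, 42, 12, 15, 158], [350, 44, 26, 18, 321], [143, 47, 29, 70, 1422], [21, 57, 14, 5, 57], [319, 62, 67, 112, 4130], [133, 79, 18, 84, 669], [23, 119, 27, 16, 240], [8, 121, 13, 16, 172], [38, 135, 12, 14, 78], [21, 136, 3, 10, 21], [99, 138, 9, 11, 29], [102, 139, 34, 51, 905], [274, 138, 6, 11, 56], [266, 147, 35, 20, 332], [42, 153, 57, 45, 1676], [23, 156, 26, 36, 281], [304, 158, 18, 17, 155], [296, 166, 6, 5, 22], [344, 215, 10, 8, 68]]
```

```bash
python3 -c "
from workcell import r
print(r.finish_job())"
```

```text
the job is handed in; nothing more can be done
None
```

I handed the job in at about 22 s: the key is unlocked, the cover is swung open, and the red-capped tube stands upright on the beaker's floor. The blue-capped tube was still in its well when I last looked, after lifting the red one out. The before-and-after images show no change at the beaker (apart from the tube now in it), the dropper bottle or the bulb.

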